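# Lock the mixer spindle and slacken its left-hand hub nut

### The job

Get the tube mixer ready for a rotor change: lock its rotor by pulling the sprung lock knob outward, turning it a quarter turn so that its finger points at the rotor, and letting it drop fully home into the gap between two lobes. Then, with the rotor locked, slacken the hub nut in the middle of the rotor by half a turn; it has a left-hand thread, so it loosens clockwise. Leave the lock engaged and do not push the beaker or the timer standing around out of place.

Things in the scene. Friction and masses are not known exactly. Their poses are not given: they have to be found in the camera images.
- mixer: Tube mixer: fixed white wedge housing, 190 x 250 mm, 140 mm high. Origin: centre of underside; z up, x to its rear (higher) side, y left. The grey top face slopes: its outward normal leans 25 deg from vertical to the mixer's -x (front). On it sit the rotor (axis at y = +45 mm) and the lock knob (y = -71 mm), both axes along the face's normal, 116 mm apart.
- hub_grip (a point): Grip point of the hub nut on its axis, 62 mm out from the sloping face, 40 mm above the rotor's upper surface. Its wing is a black bar 72 mm long (this frame's x), 20 mm thick (y: pinch this), from 18 mm below to 12 mm above this point. z points out of the face. Under the wing: steel collar of 36 mm, flange of 52 mm diameter. The frame turns and rises with the nut.
- hub (a joint): Turn of the hub nut relative to the rotor, rad: 0 = tight (start); grows clockwise looking at the face = loosening (left-hand thread, rises 12 mm a turn), stop at 4.4; anticlockwise tightens, stop at -0.1. Captive, stays where left. Its friction, 0.13 N m, exceeds the rotor's (0.01): unless locked, the rotor turns along with the nut and this value hardly grows.
- rotor (a joint): Rotor angle, rad, grows anticlockwise. Aluminium disc, 184 mm over its six lobes (each 48 mm wide with a tube bore), 8 mm thick, upper surface 22 mm out from the face. Starts within 0.12 of 0; at 0 a gap between two lobes is centred on the lock knob. Locked, it still has a play of about 0.17 either way, taken up before the nut begins to loosen.
- lock_grip (a point): Grip point of the lock knob on its axis, 58 mm out from the face when parked. Its grip is a black bar 50 mm long (this frame's x), 16 mm thick (y: pinch this), from 15 mm below to 12 mm above this point. z points out of the face. Under it, along +x, a steel finger reaches 38 mm from the axis, 8 mm wide and high, underside 34 mm below this point. The frame moves with the knob.
- lock_out (a joint): How far the lock knob is pulled out, m: 0 = parked (finger in the park notch, 8 mm deep); it turns only when pulled out more than 0.008; stop at 0.018; -0.010 = dropped fully home, finger in a gap of the rotor. A spring draws it inward with 5 to 10 N.
- lock_turn (a joint): Turn of the lock knob, rad: 0 = parked, its finger points up the slope; 1.571 (a quarter turn, anticlockwise seen looking at the face) = its finger points at the rotor, where it can drop home; stops at both ends.
- beaker: Glass beaker, 106 mm wide, 132 mm high, standing loose behind the work; origin at the centre of its underside. Bystander.
- timer: Small white lab timer, 32 x 66 mm, 62 mm high, standing loose near the front edge; origin at the centre of its underside. Bystander.

How it is judged:
By the outcome, as a careful person would: the job done as asked, in the order asked, and still so for the second after the job is handed in, with the robot touching nothing.
It also fails if it takes over 67 s, if anything falls off the work surface, if the arm or the gripper's body presses on something with over 40 N, if the wrist force passes 120 N, or if a joint passes its speed limit or range.

### The arm

A 7-joint arm with a two-finger parallel gripper is mounted at the origin on a cart in front of the work surface, level with it; the furniture and walls round the work are solid. World frame = base frame: x ahead of the robot, y to its left, z up, the work surface at z = 0. Lengths are in m, angles in rad, forces in N, time in s.
With the tool pointing down it reaches from about 0.4 to 0.85 m from the base axis. Payload 4.4 kg.
Tool frame: the origin (TCP) lies on the centre line of the jaws, within the pads' length; the fingertips stand 22 mm ahead of it and the grasp point (between the pads) lies 3 mm ahead of it (robot.tip_reach is the distance from the TCP to the fingertips, in m); y points along the fingers, z is the direction in which the jaws open and shut, and the axes are right-handed (so a half turn about y gives the same grasp; the last joint's range is limited). The gripper opens to 94 mm and grips with 3 to 60 N. Pads are 16 mm wide; open, the fingers measure 119 mm over their backs; the gripper's body (75 mm by 177 mm) begins 78 mm behind the grasp point.
Start: joints at [-1.365, 0.628, 0.038, 1.517, -0.027, 0.996, -0.02], TCP at [0.174, 0.626, 0.227] pointing down, gripper open.
Joint ranges: [-3.06, 3.06], [-0.37, 2.12], [-1.25, 1.32], [0.18, 2.47], [-1.1, 4.24], [0.23, 1.98], [-2.94, 2.94]. Speed limits (rad/s): [2.57, 2.57, 3.14, 3.14, 3.14, 3.14, 3.14].

### API

Orientations are given as a rotation vector (axis times angle).
In Python, from bench import robot, cams, workorder, spotter gives the robot as it stands. The module is installed in compiled form; this text tells all that it offers.
- The arm moves only by the shell command python3 -m jog 'ROWS' [OPENING] [FORCE]. ROWS is JSON, a list of rows, each a list of 2 entries, a list of its own where there are three numbers: the shift along the tool's x, y, z in cm, then the turn, a rotation vector about the tool's x, y, z in degrees. In form: [[[x, y, z], [wx, wy, wz]], ...]. A call has 1 to 20 rows; each row shifts and turns the commanded pose from where the row before left it, along the tool's axes as they then stand; what a row does not reach is not made up. A row lasts 1/12 s, in which the tool goes at most 41.7 mm and 7.16 degrees, less where a joint would pass 70% of its speed; a pose out of reach is approached as far as the arm can. A call is refused whole if a number of a shift passes 4.17 or a number of a turn 7.16, either way. A call with a gripper value outside its range is refused whole. OPENING is the closure in counts, from 0 (fully open) to 255 (shut), set as the call begins (- or left out, the last holds). The fingers move at their own pace and stop on an object; FORCE is the grip in N (left out, the last holds). Time passes only in rows, so rows that do not move let the fingers close. It gives the time, the measured TCP pose, the force and the opening at its end, in the units of the state.
- robot.sense(): the state, without advancing time (a new reading comes with each control period).
- cams.camera(name): name is "side" or "top" or "wrist"; returns a dict with "color" (384x512x3 uint8, red, green, blue), "camera_matrix" (3x3 intrinsics, pixels), "k1" (the pictures are not rectified: a ray, as slopes to the right and down, at radius r is drawn at 1 + k1 r^2 times it, then the intrinsics apply), "rvec" (rotation vector, rad) and "tvec" (3), from world to camera coordinates, as OpenCV has them; the wrist camera has in their place "hand_eye" (4x4, takes a point from camera to tool coordinates, whose origin is the TCP and whose axes are the tool frame's). Camera axes: x right, y down, z forward; pixel columns grow to the right and rows downward; lengths in m; the calibration is good to about 2 mm. A picture is of the moment at which its call begins: read the wrist's pose just before it. There is no depth.
- workorder.finish_job(): hands the job in, once; it reports no verdict.
Trained networks look in a picture, given as the dict that the camera call returned (one of the last four; its "shot" number tells which), for a name from the list of things; names that differ only in an ending like _2 or _b are one class to them, and where a whole thing is asked for, a point or a joint stands for the part that bears it (a point fixed in the world has none). Each returns a list of dicts, best first, with "score" (0 to 1); they miss things now and then, are a little off and sometimes report something else, mostly with a low value. They report only what shows in the picture. A call takes as long as a camera call.
- spotter.outline_of(picture, label): "region" (384x512 bool, what is visible of it).
- spotter.landmark_of(picture, label): "point" ([x, y, z] in m, in world coordinates, good to about 4 mm: a listed point, or the origin of a listed thing).
The state is a dict: "clock": time; "joint_positions": joint angles; "qd": joint speeds; "tau": joint torques, N m; "position": TCP position; "eef_rot": TCP orientation; "wrist_force": force on the tool from outside, world axes, zero at the start; "ft_torque": the same for the moment, N m; "opening": opening from 0.0 (shut) to 1.0 (fully open).
Only numpy, scipy, OpenCV 4.12 (cv2) and the standard library are available. Lean on these libraries where they do the work, as an engineer would, in place of code of your own. Each camera call takes 0.05 s, during which the arm holds its last target.

## Working session

There is one attempt and no reset: what is moved stays moved. The work goes in short steps, Python scripts to look and compute and a shell command to move; the robot and the scene stay as the last step left them, time stands still between calls to the robot, and variables do not carry over. Pictures are saved under pics/ and viewed, and the job is handed in when it is done.

```bash
ls; mkdir -p pics
python3 - <<'E'
from bench import robot,cams,spotter
import cv2,numpy as np
s=robot.sense();print({k:np.round(v,3) for k,v in s.items()})
print(robot.tip_reach)
for n in ["side","top","wrist"]:
    p=cams.camera(n); cv2.imwrite(f'pics/{n}0.png',p['color'][:,:,::-1])
    print(n,{k:v for k,v in p.items() if k!='color'})
    for l in ["mixer","hub_grip","lock_grip","beaker","timer"]:
        print(l,[(np.round(d['point'],3),round(d['score'],2)) for d in spotter.landmark_of(p,l)][:2])
print(robot.sense()['clock'])
E
```

```text
pics
{'clock': np.float64(0.0), 'joint_positions': array([-1.365,  0.629,  0.038,  1.518, -0.027,  0.996, -0.02 ]), 'qd': array([ 0.   , -0.   ,  0.001,  0.001,  0.   ,  0.001, -0.002]), 'tau': array([-0.0000e+00, -5.4973e+01,  1.1440e+00, -1.8664e+01, -5.2000e-02,
        2.4000e-02,  0.0000e+00]), 'position': array([0.174, 0.626, 0.227]), 'eef_rot': array([-1.562,  0.214, -0.213]), 'wrist_force': array([0.277, 0.654, 0.737]), 'ft_torque': array([-0.013, -0.005, -0.038]), 'opening': np.float64(0.998)}
0.022
side {'camera_matrix': array([[350.56150056,   0.        , 260.30140266],
       [  0.        , 350.56150056, 190.22506813],
       [  0.        ,   0.        ,   1.        ]]), 'k1': -0.014347760541020702, 'rvec': array([ 2.58239373, -0.60590022,  0.17268336]), 'tvec': array([-0.39578433,  0.43885663,  0.73305673]), 'shot': 1}
mixer [(array([ 0.563,  0.303, -0.005]), 0.56)]
hub_grip [(array([0.533, 0.342, 0.151]), 0.76), (array([ 0.561,  0.3  , -0.004]), 0.31)]
lock_grip [(array([0.544, 0.225, 0.149]), 0.66)]
beaker [(array([ 0.751, -0.008,  0.004]), 0.68)]
timer [(array([0.352,
[... 513 characters left out ...]
 -0.008,  0.002]), 0.98)]
timer [(array([0.35 , 0.235, 0.   ]), 0.74)]
wrist {'camera_matrix': array([[279.9877174 ,   0.        , 253.54666713],
       [  0.        , 279.9877174 , 190.44625716],
       [  0.        ,   0.        ,   1.        ]]), 'k1': -0.056047661017502116, 'hand_eye': array([[ 6.45169545e-04,  9.72586046e-01,  2.32542398e-01,
        -6.72340084e-02],
       [ 3.46041427e-04, -2.32542650e-01,  9.72586138e-01,
        -1.56895385e-01],
       [ 9.99999732e-01, -5.47013653e-04, -4.86584499e-04,
        -1.19834705e-03],
       [ 0.00000000e+00,  0.00000000e+00,  0.00000000e+00,
         1.00000000e+00]]), 'shot': 3}
mixer []
hub_grip []
lock_grip []
beaker []
timer []
0.9
```

View pictures.

View pics/side0.png

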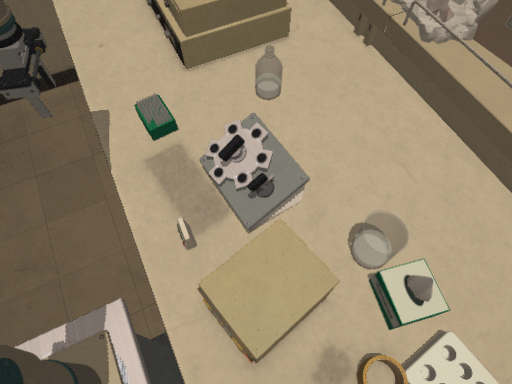

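View pics/top0.png

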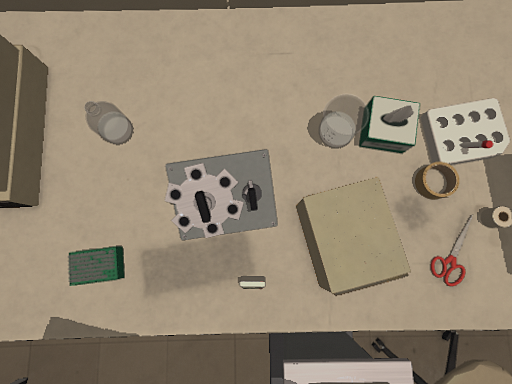

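View pics/wrist0.png

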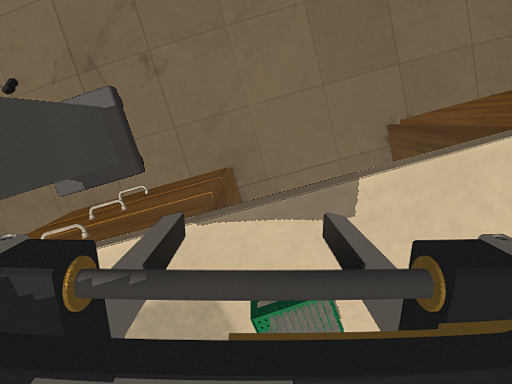

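```bash
cat > h.py <<'E'
import numpy as np,cv2
from scipy.spatial.transform import Rotation as R
from scipy.optimize import least_squares
from bench import robot,cams,spotter
def mframe(m,psi):
    Rz=R.from_euler('z',psi).as_matrix(); a=np.radians(25)
    u=Rz@[np.cos(a),0,np.sin(a)]; n=Rz@[-np.sin(a),0,np.cos(a)]; v=Rz@[0,1,0]
    o=np.array([m[0],m[1],0])+[0,0,0.14-0.095*np.tan(a)]
    return o,u,v,n
def hub(m,psi): o,u,v,n=mframe(m,psi); return o+.045*v+.062*n
def lock(m,psi): o,u,v,n=mframe(m,psi); return o-.071*v+.058*n
def proj(p,X,T=None):
    X=np.atleast_2d(X)
    if 'hand_eye' in p:
        W=T@p['hand_eye']; C=np.linalg.inv(W); Rc,t=C[:3,:3],C[:3,3]
    else: Rc,t=cv2.Rodrigues(p['rvec'])[0],p['tvec']
    c=X@Rc.T+t; s=c[:,:2]/c[:,2:]; r2=(s**2).sum(1,keepdims=True); s=s*(1+p['k1']*r2)
    K=p['camera_matrix']; return s@K[:2,:2].T+K[:2,2]
def pose(s=None):
    s=s or robot.sense(); T=np.eye(4); T[:3,:3]=R.from_rotvec(s['eef_rot']).as_matrix(); T[:3,3]=s['position']; return T
def ray(p,px,T=None):
    K=p['camera_matrix'];d=(np.array(px,float)-K[:2,2])/[K[0,0],K[1,1]];s=d.copy()
    for _ in range(20): s=d/(1+p['k1']*(s@s))
    d=np.array([*s,1.])
    if 'hand_eye' in p:
        W=T@p['hand_eye'];return W[:3,3],W[:3,:3]@d/np.linalg.norm(d)
    Rc=cv2.Rodrigues(p['rvec'])[0];return -Rc.T@p['tvec'],Rc.T@d/np.linalg.norm(d)
def tri(rs):
    A=0;b=0
    for o,d in rs:
        P=np.eye(3)-np.outer(d,d);A=A+P;b=b+P@o
    x=np.linalg.solve(A,b);return x,[np.linalg.norm((np.eye(3)-np.outer(d,d))@(x-o)) for o,d in rs]
def delta(T,target):  # cm, deg in tool axes of T
    D=np.linalg.inv(T)@target
    return np.round(D[:3,3]*100,2),np.round(np.degrees(R.from_matrix(D[:3,:3]).as_rotvec()),2)
def tgt(P,n,zdir,back):  # grasp point (3mm ahead of TCP) placed 'back' m out along n from P
    y=-n; z=zdir-(zdir@y)*y; z/=np.linalg.norm(z); T=np.eye(4); T[:3,:3]=np.c_[np.cross(y,z),y,z]; T[:3,3]=P+(back+.003)*n; return T
E
python3 - <<'E'
from h import *
hs=[[.533,.342,.151],[.534,.341,.152]];ls=[[.544,.225,.149],[.543,.223,.148]];ms=[[.563,.303,0],[.562,.3,0]]
f=lambda q:np.r_[np.ravel(hub(q[:2],q[2])-hs),np.ravel(lock(q[:2],q[2])-ls),.5*np.ravel(np.r_[q[:2],0]-ms)]
r=least_squares(f,[.56,.3,.08]);q=r.x;print(q,np.degrees(q[2]),np.round(r.fun*1000,1))
o,u,v,n=mframe(q[:2],q[2]);T=pose();print(T.round(3));print('lock',lock(q[:2],q[2]),'hub',hub(q[:2],q[2]),'n',n)
P=lock(q[:2],q[2])
for z in (v,-v):print(delta(T,tgt(P,n,z,.12)))
pt=cams.camera('top');ps=cams.camera('side')
# box corners top/side guess
print('box',tri([ray(pt,(378,178)),ray(ps,(338,283))]),tri([ray(pt,(297,198)),ray(ps,(281,221))]),tri([ray(pt,(335,295)),ray(ps,(200,290))]))
for p,nm in((pt,'top'),(ps,'side')):
    im=cv2.resize(p['color'][:,:,::-1],None,fx=3,fy=3,interpolation=cv2.INTER_CUBIC)
    def L(A,B,c=(0,0,255)):
        a,b=proj(p,[A,B])*3+1;cv2.line(im,tuple(a.astype(int).tolist()),tuple(b.astype(int).tolist()),c,1)
    H=hub(q[:2],q[2]);b=.012*n
    L(P+b-.025*u,P+b+.025*u);L(P+b-.008*v,P+b+.008*v);L(H+b-.008*n-.054*n,H+b,(255,0,0))
    c=H+b; 
    fc=np.cos(np.radians(25)); k=.095/fc
    cs=[o+s*k*u+t*.125*v for s,t in((1,1),(1,-1),(-1,-1),(-1,1))]
    for i in range(4):L(cs[i],cs[(i+1)%4],(0,255,0))
    a=proj(p,H)[0]*3; x,y=(a-[350,250]).astype(int); x=max(x,0);y=max(y,0)
    cv2.imwrite(f'pics/ov_{nm}.png',im[y:y+500,x:x+700])
E
```

```text
[0.5627957  0.2980148  0.07358942] 4.216363329628342 [ 0.4 -1.   0.9 -0.6 -0.  -0.1 -0.4  0.4 -0.7  0.6  2.4  0.3 -0.1 -2.5
  0.   0.4 -1.   0. ]
[[ 0.963 -0.     0.268  0.175]
 [-0.268  0.     0.963  0.626]
 [-0.    -1.     0.     0.227]
 [ 0.     0.     0.     1.   ]]
lock [0.54357032 0.22540477 0.14826662] hub [0.53335575 0.34096653 0.15189186] n [-0.42147445 -0.03107217  0.90630779]
(array([ 41.42,  -3.23, -30.46]), array([  4.31, -19.48, -24.75]))
(array([ 41.42,  -3.23, -30.46]), array([ 34.75, 156.76,   6.06]))
box (array([ 0.58428611, -0.06218384,  0.16123879]), [np.float64(0.0019250785840697027), np.float64(0.0019250785840700484)]) (array([0.5509201 , 0.11890335, 0.12856354]), [np.float64(0.0017502314696382624), np.float64(0.0017502314696384073)]) (array([0.33105182, 0.0491898 , 0.15525016]), [np.float64(0.0005519447520700319), np.float64(0.0005519447520699809)])
```

View pics/ov_top.png

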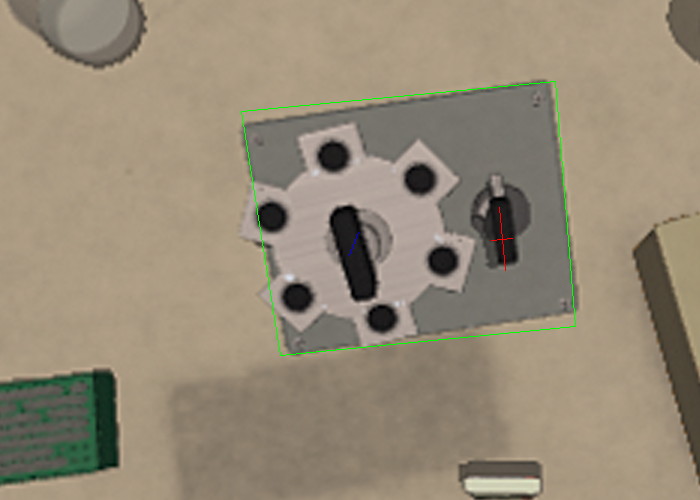

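View pics/ov_side.png

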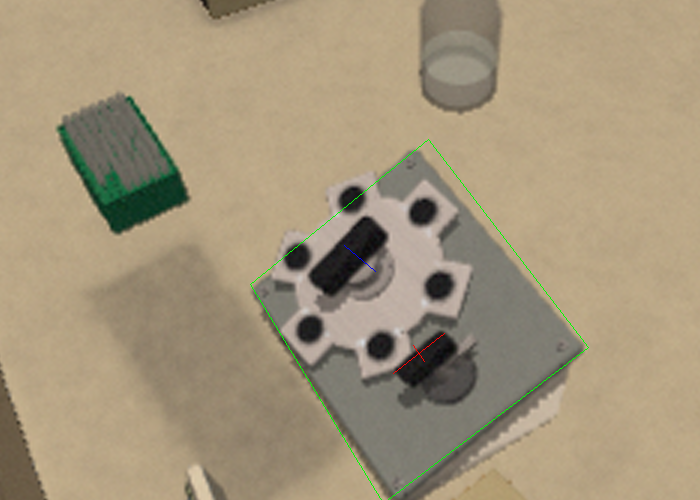

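```bash
python3 -m jog '[[[2.76,-0.4,-2.03],[0,0,0]],[[2.76,-0.4,-2.03],[0,0,0]],[[2.76,-0.4,-2.03],[0,0,0]],[[2.76,-0.4,-2.03],[0,0,0]],[[2.76,-0.4,-2.03],[0,0,0]],[[2.76,-0.2,-2.03],[0,0,0]],[[2.76,-0.2,-2.03],[0,0,0]],[[2.76,-0.2,-2.03],[0,0,0]],[[2.76,-0.2,-2.03],[0,0,0]],[[2.76,-0.1,-2.03],[0,0,0]],[[2.76,0,-2.03],[0,0,0]],[[2.76,0,-2.03],[0,0,0]],[[2.76,0,-2.03],[0,0,0]],[[2.76,0,-2.03],[0,0,0]],[[2.76,0,-2.03],[0,0,0]],[[0,0,0],[1.1,-4.9,-6.2]],[[0,0,0],[1.1,-4.9,-6.2]],[[0,0,0],[1.1,-4.9,-6.2]],[[0,0,0],[1.1,-4.9,-6.2]],[[0,0,0],[0,0,0]]]' 0 20
cat > look.py <<'E'
import sys
from h import *
nm=sys.argv[1]
s=robot.sense();T=pose(s);p=cams.camera('wrist');print(s['clock'],s['joint_positions'].round(2))
cv2.imwrite(f'pics/{nm}.png',p['color'][:,:,::-1])
np.savez(f'{nm}.npz',T=T,**{k:v for k,v in p.items()})
for l in sys.argv[2:]:
    for d in spotter.landmark_of(p,l)[:2]: print(l,np.round(d['point'],4),round(d['score'],2))
E
python3 look.py w1 hub_grip lock_grip mixer
```

```text
clock: 2.67
position: [0.486, 0.2206, 0.2544]
eef_rot: [-1.536, -0.34, -0.269]
wrist_force: [-0.5, -0.7, -0.8]
opening: 1.0
2.6667 [-0.78  0.3   0.22  2.14  0.35  0.39  0.73]
hub_grip [0.5307 0.3363 0.1515] 0.82
lock_grip [0.5434 0.2219 0.1469] 0.81
lock_grip [0.5292 0.3409 0.1518] 0.22
mixer [ 0.5652  0.2986 -0.0047] 0.9
```

View pics/w1.png

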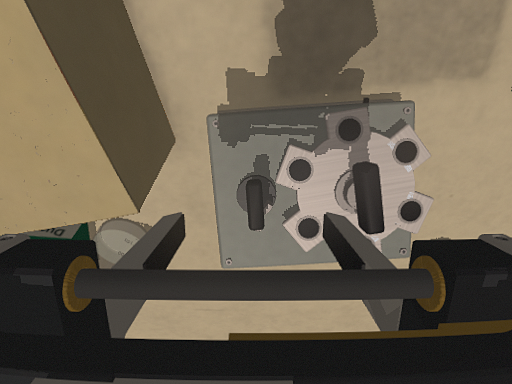

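```bash
cat > ov.py <<'E'
from h import *
def ov(npz,q,out,lt=0,lo=0,hubang=None,c=None,fac=3,w=700,h=560):
    p=dict(np.load(npz)); T=p.pop('T')
    im=cv2.resize(p['color'][:,:,::-1],None,fx=fac,fy=fac,interpolation=cv2.INTER_CUBIC)
    o,u,v,n=mframe(q[:2],q[2]);P=lock(q[:2],q[2])+lo*n;H=hub(q[:2],q[2])
    def L(A,B,col=(0,0,255)):
        a,b=proj(p,[A,B],T)*fac+fac/2-.5;cv2.line(im,tuple(a.astype(int).tolist()),tuple(b.astype(int).tolist()),col,1)
    def rect(C,x,y,a,b,col):
        cs=[C+s*a*x+t*b*y for s,t in((1,1),(1,-1),(-1,-1),(-1,1))]
        for i in range(4):L(cs[i],cs[(i+1)%4],col)
    f=np.cos(lt)*u+np.sin(lt)*v;g=np.cross(n,f)
    rect(P+.012*n,f,g,.025,.008,(0,0,255)); rect(P-.026*n+.019*f,f,g,.019,.004,(255,0,255))
    rect(o,u,v,.095/np.cos(np.radians(25)),.125,(0,255,0))
    if hubang is not None:
        f=np.cos(hubang)*u+np.sin(hubang)*v;g=np.cross(n,f);rect(H+.012*n,f,g,.036,.01,(255,0,0))
    a=proj(p,c if c is not None else (P+H)/2,T)[0]*fac; x,y=np.maximum(0,(a-[w/2,h/2]).astype(int))
    cv2.imwrite(f'pics/{out}.png',im[y:y+h,x:x+w])
E
python3 - <<'E'
from ov import *
hs=[[.533,.342,.151],[.534,.341,.152],[.5307,.3363,.1515]];ls=[[.544,.225,.149],[.543,.223,.148],[.5434,.2219,.1469]];ms=[[.563,.303,0],[.562,.3,0],[.5652,.2986,0]]
f=lambda q:np.r_[np.ravel(hub(q[:2],q[2])-hs),np.ravel(lock(q[:2],q[2])-ls),.5*np.ravel(np.r_[q[:2],0]-ms)]
q=least_squares(f,[.56,.3,.08]).x;print(q)
ov('w1.npz',q,'ow1',hubang=.15)
E
```

```text
[0.56236339 0.29699294 0.08133043]
```

View pics/ow1.png

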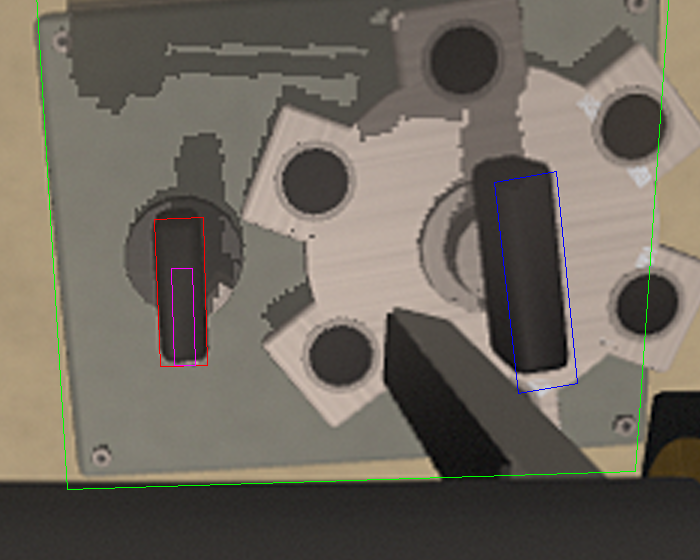

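Run:
```python
from ov import *
q0=np.array([.56236,.29699,.0813])
o,u,v,n=mframe(q0[:2],q0[2]);Pt=lock(q0[:2],q0[2])-.001*u
q=np.r_[q0[:2],.116]; q[:2]+=(Pt-lock(q[:2],q[2]))[:2];print(q,lock(q[:2],q[2]),hub(q[:2],q[2]))
ov('w1.npz',q,'ow2',hubang=.12)
p=cams.camera('top');np.savez('t1.npz',T=np.eye(4),**p);ov('t1.npz',q,'ot2',hubang=.12,fac=4,h=560)
```

```text
[0.55892132 0.29752014 0.116     ] [0.54279173 0.22416029 0.14826662] [0.52768678 0.33918506 0.15189186]
```

View pics/ow2.png

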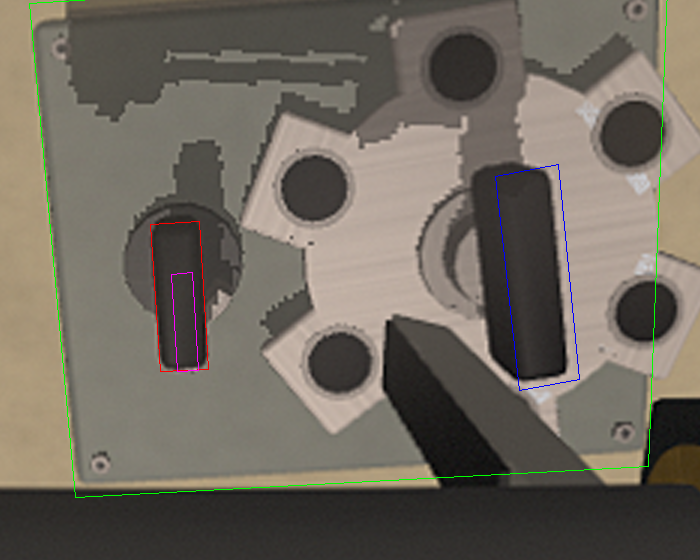

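View pics/ot2.png

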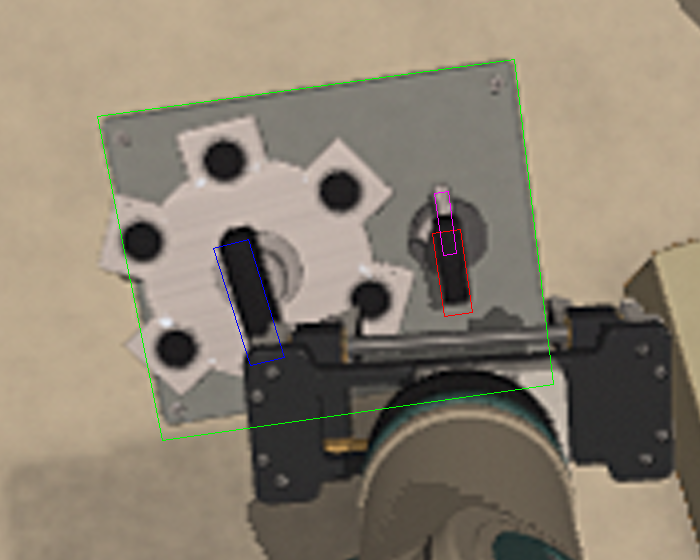

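Run:
```python
import cv2
for f,x,y,w,h,s in(('top0',155,140,135,110,5),('side0',190,105,130,130,5)):
    im=cv2.imread(f'pics/{f}.png')[y:y+h,x:x+w];cv2.imwrite(f'pics/z_{f}.png',cv2.resize(im,None,fx=s,fy=s,interpolation=cv2.INTER_CUBIC)[:600])
im=cv2.imread('pics/w1.png')[90:280,195:440];cv2.imwrite('pics/z_w1.png',cv2.resize(im,None,fx=3,fy=3,interpolation=cv2.INTER_CUBIC))
```

```text
(no output)
```

View pics/z_top0.png

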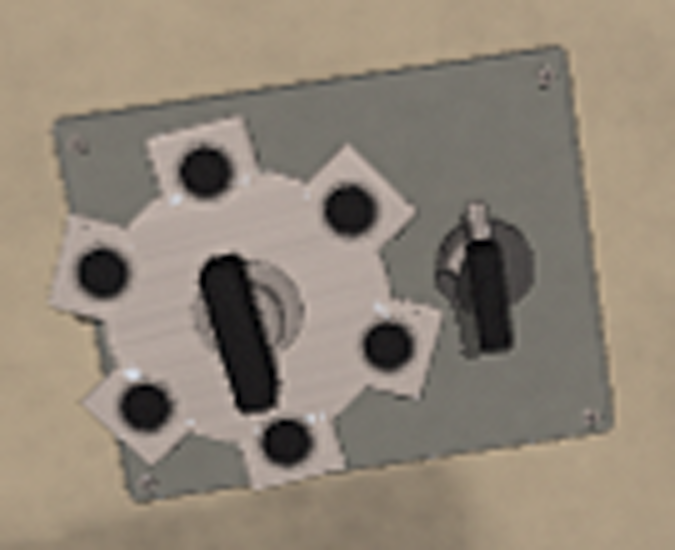

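View pics/z_side0.png

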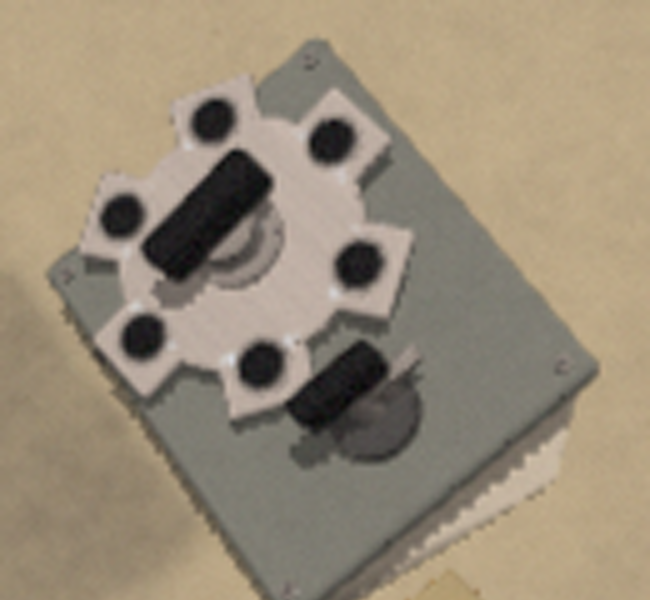

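View pics/z_w1.png

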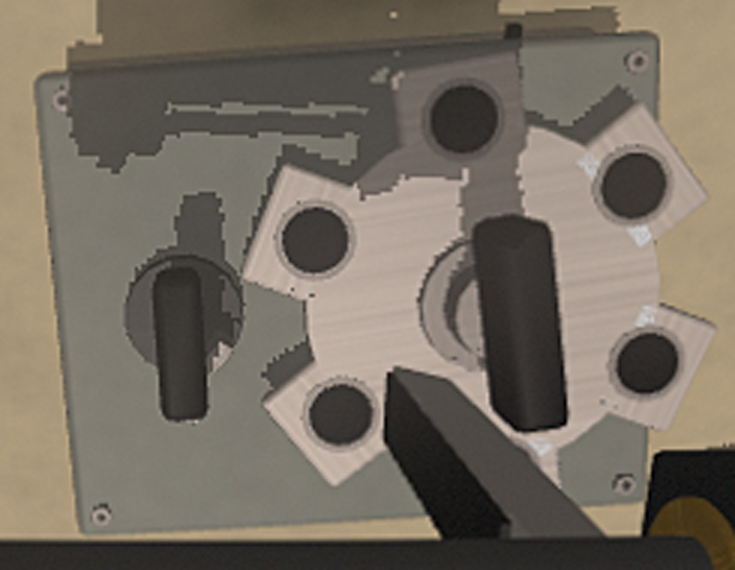

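Run:
```python
from ov import *
nan=np.nan
S={'top':[(81,146),(545,76),(150,483),(591,420)],'side':[(310,62),(562,367),(68,276),(290,592)],'w':[(626,485),(101,516),(637,61),(62,100)]}
B={'top':[(205,171),(350,209),(387,345),(287,441),(147,406),(103,272)],'side':[(333,140),(359,264),(262,364),(144,335),(121,215),(213,119)],'w':[(nan,nan),(341,414),(315,240),(463,119),(633,185),(647,363)]}
cf={'top':((155,140),5),'side':((190,105),5),'w':((195,90),3)}
px=lambda k,a:(np.array(a)+.5)/cf[k][1]-.5+cf[k][0]
wd=dict(np.load('w1.npz'));Tw=wd.pop('T');cam={'top':(cams.camera('top'),None),'side':(cams.camera('side'),None),'w':(wd,Tw)}
ks=['top','side','w']
def model(x):
    o,u,v,n=mframe(x[:2],x[2]);o=o+[0,0,x[3]];a,b,r,th=x[4:8]
    s=[o+i*a*u+j*b*v for i,j in((1,1),(1,-1),(-1,1),(-1,-1))]
    bs=[o+.045*v+.022*n+r*(np.cos(th-k*np.pi/3)*u+np.sin(th-k*np.pi/3)*v) for k in range(6)]
    return np.array(s+bs)
def f(x):
    M=model(x);e=[]
    for i,k in enumerate(ks):
        d=x[8+3*i:11+3*i];p,T=cam[k]
        r=(proj(p,M+d,T)-px(k,S[k]+B[k]));e.append(np.nan_to_num(r).ravel()/.5);e.append(d/.002)
    e.append([x[3]/.002]);return np.concatenate(e)
r=least_squares(f,np.r_[.56,.298,.11,0,.09,.11,.075,.2,np.zeros(9)]);x=r.x
print(x.round(4));c=np.linalg.inv(r.jac.T@r.jac);print('sd',np.sqrt(np.diag(c))[:4].round(4),'cost',r.cost,len(r.fun))
e=f(x);print(np.round(e*.5,1))
o,u,v,n=mframe(x[:2],x[2]);print('lock',lock(x[:2],x[2])+[0,0,x[3]],'hub',hub(x[:2],x[2])+[0,0,x[3]])
np.save('q.npy',x[:4])
```

```text
[ 5.603e-01  2.972e-01  1.223e-01  4.000e-04  8.780e-02  1.127e-01
  6.970e-02  1.074e-01  2.000e-03  1.000e-04  1.000e-04 -6.000e-04
  3.000e-04 -2.000e-04 -1.400e-03 -4.000e-04  5.000e-04]
sd [0.0013 0.0013 0.0019 0.0015] cost 12.339312061452501 70
[-0.4 -0.5  0.2  0.1 -0.4 -0.2 -0.1 -0.7  0.3  0.4  0.1  0.4  0.3  0.2
  0.   0.1 -0.   0.2  0.2  0.3  0.5  0.   0.   0.1 -0.6  0.5 -0.8 -0.3
 -0.7 -0.1 -0.2 -0.3  0.3 -0.   0.2 -0.   0.2 -0.1  0.6  0.3  0.5  0.1
  0.5 -0.2  0.1 -0.  -0.5 -0.4 -0.  -0.3 -0.2 -0.1  0.  -0.1  0.   0.
  0.   0.3  0.   0.1  0.1  0.1  0.3  0.1  0.2  0.1 -0.4 -0.1  0.1  0.1]
lock [0.54458544 0.22369868 0.14870204] hub [0.52875241 0.3386255  0.15232727]
```

```bash
cat > d.py <<'E'
from h import *
import sys
q=np.load('q.npy');o,u,v,n=mframe(q[:2],q[2]);P=lock(q[:2],q[2])+[0,0,q[3]];H=hub(q[:2],q[2])+[0,0,q[3]]
def rel(T=None,C=P):
    T=pose() if T is None else T
    g=T[:3,3]+.003*T[:3,1]-C; z=T[:3,2]
    return 'grasp rel (u,v,n) mm',np.round([g@u*1e3,g@v*1e3,g@n*1e3],1),'tilt',np.degrees(np.arccos(-T[:3,1]@n)).round(2),'zang vs v deg',np.degrees(np.arctan2(-(z@u),z@v)).round(2)
E
python3 - <<'E'
from d import *
print(rel());T=pose()
t=tgt(P,n,v,.06);print(delta(T,t))
E
```

```text
('grasp rel (u,v,n) mm', array([ -0.8,   4.2, 116.8]), 'tilt', np.float64(2.84), 'zang vs v deg', np.float64(-4.57))
(array([ 0.33,  5.68, -0.27]), array([ 1.49, -4.6 , -2.42]))
```

```bash
python3 -m jog '[[[0.33,1.7,-0.27],[1.49,-4.6,-2.42]],[[0,2.0,0],[0,0,0]],[[0,1.9,0],[0,0,0]],[[0,0,0],[0,0,0]],[[0,0,0],[0,0,0]]]' 110 20
python3 - <<'E'
from d import *
print(rel());print(delta(pose(),tgt(P,n,v,.006)))
E
python3 look.py w3
```

```text
clock: 3.43
position: [0.5152, 0.2195, 0.2122]
eef_rot: [-1.519, -0.433, -0.244]
wrist_force: [0.2, -0.4, 1.3]
opening: 0.683
('grasp rel (u,v,n) mm', array([-0.1, -0.6, 67.1]), 'tilt', np.float64(0.28), 'zang vs v deg', np.float64(0.09))
(array([0.03, 6.11, 0.08]), array([ 0.2 ,  0.09, -0.19]))
3.4333 [-0.63  0.39  0.08  2.18  0.72  0.24  0.46]
```

View pics/w3.png

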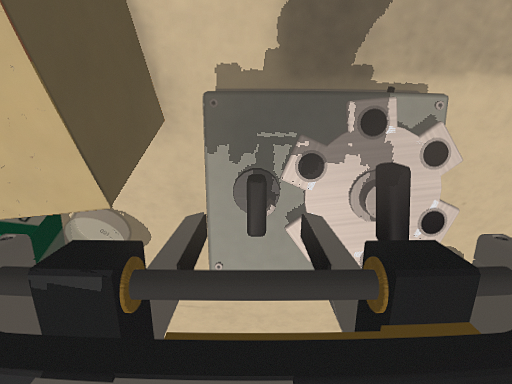

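```bash
python3 -m jog '[[[0,1,0],[0,0,0]],[[0,1,0.08],[0.1,0,-0.1]],[[0,0,0],[0,0,0]]]'
python3 - <<'E'
from d import *
print(rel());print(delta(pose(),tgt(P,n,v,.006)));print(robot.sense()['joint_positions'].round(3))
E
```

```text
clock: 3.73
position: [0.523, 0.2221, 0.1943]
eef_rot: [-1.517, -0.437, -0.244]
wrist_force: [0.1, -0.3, -0.4]
opening: 0.573
('grasp rel (u,v,n) mm', array([-0.3,  1.1, 47.5]), 'tilt', np.float64(0.07), 'zang vs v deg', np.float64(0.18))
(array([ 0.03,  4.15, -0.1 ]), array([ 0.06,  0.18, -0.03]))
[-0.537  0.429 -0.037  2.182  0.991  0.239  0.191]
```

```bash
python3 -m jog '[[[0,1,-0.1],[0,0,0]],[[0,1,0],[0,0,0]],[[0,1,0],[0,0,0]],[[0,1.1,0],[0,0,0]],[[0,0,0],[0,0,0]]]'
python3 - <<'E'
from d import *
print(rel());print(delta(pose(),tgt(P,n,v,.006)));print(robot.sense()['joint_positions'].round(3))
E
python3 look.py w4
```

```text
clock: 4.15
position: [0.5403, 0.2227, 0.1568]
eef_rot: [-1.518, -0.436, -0.244]
wrist_force: [-0.2, -0.1, 0.1]
opening: 0.569
('grasp rel (u,v,n) mm', array([-0.6, -0.5,  6.2]), 'tilt', np.float64(0.16), 'zang vs v deg', np.float64(0.19))
(array([0.06, 0.02, 0.05]), array([ 0.15,  0.19, -0.07]))
[-0.463  0.518 -0.116  2.175  1.37   0.241 -0.172]
4.15 [-0.46  0.52 -0.12  2.18  1.37  0.24 -0.17]
```

View pics/w4.png

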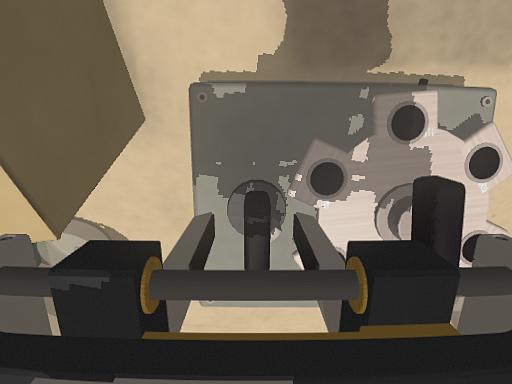

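```bash
python3 -m jog '[[[0,0,0],[0,0,0]],[[0,0,0],[0,0,0]],[[0,0,0],[0,0,0]],[[0,0,0],[0,0,0]],[[0,0,0],[0,0,0]],[[0,0,0],[0,0,0]]]' 255 45
python3 - <<'E'
from d import *
print(rel());print(robot.sense()['wrist_force'])
E
```

```text
clock: 4.7
position: [0.5398, 0.2239, 0.1576]
eef_rot: [-1.515, -0.437, -0.243]
wrist_force: [-0.7, 6.0, -0.3]
opening: 0.177
('grasp rel (u,v,n) mm', array([-0.5,  0.8,  7. ]), 'tilt', np.float64(0.03), 'zang vs v deg', np.float64(0.21))
[-0.71140278  6.02287249 -0.33955701]
```

```bash
python3 -m jog '[[[0,-0.4,0.06],[0,0,0]],[[0,-0.4,0],[0,0,0]],[[0,-0.3,0],[0,0,0]],[[0,-0.2,0],[0,0,0]],[[0,0,0],[0,0,0]],[[0,0,0],[0,0,0]]]'
python3 - <<'E'
from d import *
print(rel());s=robot.sense();print(s['wrist_force'],s['wrist_force']@n,s['joint_positions'].round(2))
E
python3 look.py w5
```

```text
clock: 5.2
position: [0.5346, 0.2238, 0.1687]
eef_rot: [-1.515, -0.437, -0.243]
wrist_force: [4.8, 2.6, -8.7]
opening: 0.168
('grasp rel (u,v,n) mm', array([-0.5,  1.4, 19.3]), 'tilt', np.float64(0.06), 'zang vs v deg', np.float64(0.21))
[ 4.75683285  2.62264678 -8.68553724] -10.00232344083967 [-0.44  0.49 -0.16  2.18  1.29  0.26 -0.09]
5.2 [-0.44  0.49 -0.16  2.18  1.29  0.26 -0.09]
```

View pics/w5.png

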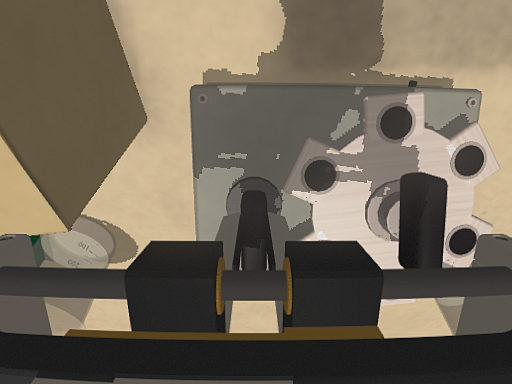

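```bash
python3 -m jog '[[[0,-0.1,0],[0,-3,0]],[[0,0,0],[0,-7,0]],[[0,0,0],[0,-7,0]],[[0,0,0],[0,-7,0]],[[0,0,0],[0,-7,0]],[[0,0,0],[0,-7,0]],[[0,0,0],[0,-7,0]],[[0,0,0],[0,0,0]]]'
python3 - <<'E'
from d import *
print(rel());s=robot.sense();print(s['wrist_force'],s['wrist_force']@n,s['ft_torque']@n,s['joint_positions'].round(2))
E
```

```text
clock: 5.92
position: [0.5345, 0.2233, 0.1695]
eef_rot: [-1.572, -1.055, 0.378]
wrist_force: [4.6, 2.3, -8.4]
opening: 0.169
('grasp rel (u,v,n) mm', array([-0.4,  0.9, 20.1]), 'tilt', np.float64(0.06), 'zang vs v deg', np.float64(45.48))
[ 4.57212044  2.27075806 -8.41774173] -9.663991559256795 -0.037402238640175396 [-0.34  0.5  -0.29  2.17  1.34  0.33  0.66]
```

Turning freely. Continue to the quarter turn.

```bash
python3 -m jog '[[[0,0,0],[0,-7,0]],[[0,0,0],[0,-7,0]],[[0,0,0],[0,-7,0]],[[0,0,0],[0,-7,0]],[[0,0,0],[0,-7,0]],[[0,0,0],[0,-7,0]],[[0,0,0],[0,-3,0]],[[0,0,0],[0,0,0]]]'
python3 - <<'E'
from d import *
print(rel());s=robot.sense();print(s['wrist_force'],s['wrist_force']@n,s['ft_torque']@n,s['joint_positions'].round(2))
E
python3 look.py w6
```

```text
clock: 6.58
position: [0.5349, 0.2232, 0.1697]
eef_rot: [-1.442, -1.634, 1.044]
wrist_force: [5.2, 2.7, -8.5]
opening: 0.165
('grasp rel (u,v,n) mm', array([ 0.1,  0.7, 20.1]), 'tilt', np.float64(0.04), 'zang vs v deg', np.float64(90.25))
[ 5.2093692   2.66363484 -8.47820077] -10.006347445889524 -0.1651374279392861 [-0.27  0.51 -0.39  2.17  1.37  0.38  1.42]
6.5833 [-0.27  0.51 -0.39  2.17  1.37  0.38  1.42]
```

View pics/w6.png

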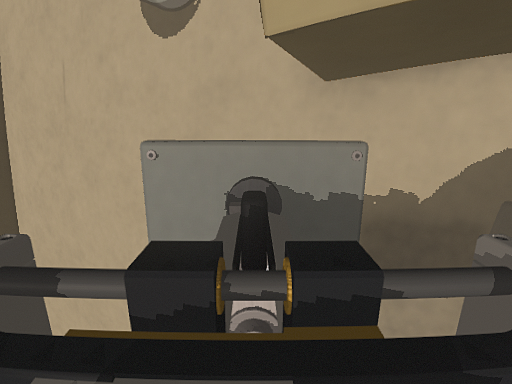

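```bash
python3 -m jog '[[[0,0.4,0],[0,0.5,0]],[[0,0.4,0],[0,0,0]],[[0,0.4,0],[0,0,0]],[[0,0.3,0],[0,0,0]],[[0,0.3,0],[0,0,0]],[[0,0,0],[0,0,0]]]'
python3 - <<'E'
from d import *
print(rel());s=robot.sense();print(s['wrist_force'],s['wrist_force']@n,s['ft_torque']@n)
E
```

```text
clock: 7.13
position: [0.5424, 0.2242, 0.1533]
eef_rot: [-1.446, -1.627, 1.035]
wrist_force: [4.7, 1.4, -4.8]
opening: 0.165
('grasp rel (u,v,n) mm', array([0.1, 0.7, 2. ]), 'tilt', np.float64(0.04), 'zang vs v deg', np.float64(89.68))
[ 4.66827328  1.39552413 -4.7510717 ] -6.336055470089006 -0.020417293390453704
```

```bash
python3 -m jog '[[[0,0.2,0],[0,0,0]],[[0,0.2,0],[0,0,0]],[[0,0.1,0],[0,0,0]],[[0,0,0],[0,0,0]]]'
python3 - <<'E'
from d import *
print(rel());s=robot.sense();print(s['wrist_force'],s['wrist_force']@n,s['ft_torque']@n)
E
```

```text
clock: 7.47
position: [0.5443, 0.2244, 0.1492]
eef_rot: [-1.446, -1.628, 1.035]
wrist_force: [5.1, 1.2, -4.4]
opening: 0.163
('grasp rel (u,v,n) mm', array([ 0.1,  0.7, -2.5]), 'tilt', np.float64(0.05), 'zang vs v deg', np.float64(89.69))
[ 5.10208967  1.20983846 -4.35080422] -6.145682509734427 -0.030924228781082856
```

```bash
python3 -m jog '[[[0,0,0],[0,0,0]],[[0,0,0],[0,0,0]],[[0,0,0],[0,0,0]],[[0,0,0],[0,0,0]],[[0,-1.5,0],[0,0,0]],[[0,-2,0],[0,0,0]],[[0,-2,0],[0,0,0]],[[0,-2,0],[0,0,0]],[[0,-2,0],[0,0,0]],[[0,0,0],[0,0,0]]]' 110
python3 - <<'E'
from d import *
print(rel(C=H));s=robot.sense();print(s['wrist_force'],s['joint_positions'].round(2))
for k in('top','side'):
    p=cams.camera(k);cv2.imwrite(f'pics/{k}1.png',p['color'][:,:,::-1])
p=cams.camera('top');im=p['color'][140:250,155:290,::-1];cv2.imwrite('pics/ztop1.png',cv2.resize(im,None,fx=5,fy=5,interpolation=cv2.INTER_CUBIC))
im=cams.camera('side')['color'][105:235,190:320,::-1];cv2.imwrite('pics/zside1.png',cv2.resize(im,None,fx=4.5,fy=4.5,interpolation=cv2.INTER_CUBIC))
E
```

```text
clock: 8.3
position: [0.5035, 0.2203, 0.2383]
eef_rot: [-1.446, -1.631, 1.032]
wrist_force: [-0.2, 0.1, -1.0]
opening: 0.571
('grasp rel (u,v,n) mm', array([   0.6, -114.3,   91.6]), 'tilt', np.float64(0.22), 'zang vs v deg', np.float64(89.71))
[-0.22943469  0.0787631  -0.99874553] [-0.19  0.36 -0.52  2.17  1.02  0.46  1.72]
```

View pics/ztop1.png

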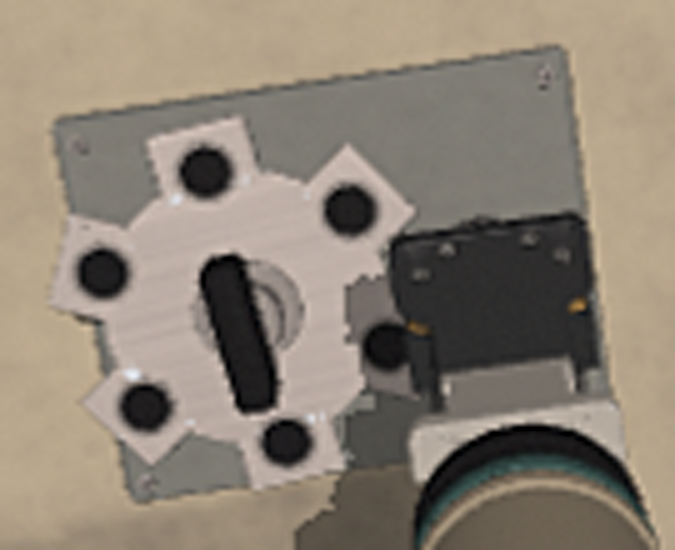

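View pics/zside1.png

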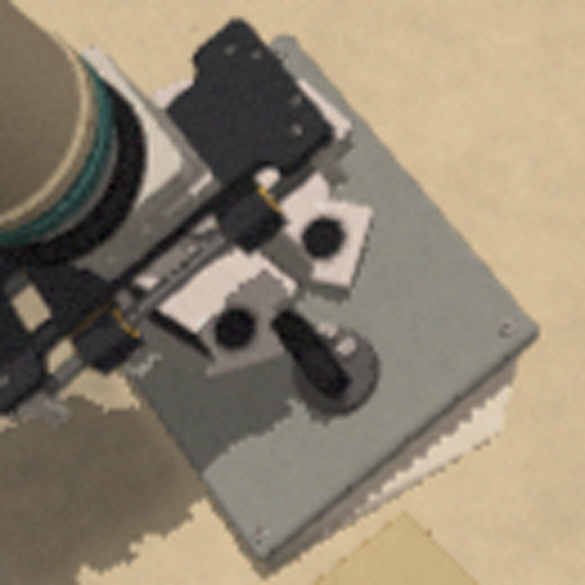

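Run:
```python
from d import *
wd=dict(np.load('w1.npz'));Tw=wd.pop('T');pt=cams.camera('top')
def onp(p,T,px,out):
    o_,d=ray(p,px,T);c=o+[0,0,q[3]]+out*n;t=((c-o_)@n)/(d@n);X=o_+t*d-c;return np.array([X@u,X@v])
f=lambda p,T,a,off,s,out:onp(p,T,(np.array(a)+.5)/s-.5+off,out)
for nm,p,T,off,s,a,b in(('top',pt,None,np.array([155,140]),5,(224,262),(258,405)),('w',wd,Tw,np.array([195,90]),3,(525,222),(541,425))):
    A,B=f(p,T,a,off,s,.074),f(p,T,b,off,s,.074);d=A-B if (A-B)[0]>0 else B-A
    print(nm,(A+B)/2*1e3,np.linalg.norm(d),np.degrees(np.arctan2(d[1],d[0])))
```

```text
top [ 6.37472299 42.51070752] 0.06897055333301363 2.8224738060878827
w [-3.37133313 43.68430062] 0.06768104058385468 4.966450334835257
```

```bash
python3 -m jog '[[[2.9,0,0],[0,0,0]],[[2.9,0,0],[0,0,0]],[[2.8,0,0],[0,0,0]],[[2.8,0,0],[0,0,0]],[[0,0,0],[0,7,0]],[[0,0,0],[0,7,0]],[[0,0,0],[0,7,0]],[[0,0,0],[0,7,0]],[[0,0,0],[0,7,0]],[[0,0,0],[0,7,0]],[[0,0,0],[0,7,0]],[[0,0,0],[0,7,0]],[[0,0,0],[0,7,0]],[[0,0,0],[0,7,0]],[[0,0,0],[0,7,0]],[[0,0,0],[0,7,0]],[[0,0,0],[0,1,0]],[[0,0,0],[0,0,0]]]' 60
python3 - <<'E'
from d import *
print(rel(C=H));print(robot.sense()['joint_positions'].round(2))
E
python3 look.py w7 hub_grip lock_grip
```

```text
clock: 10.05
position: [0.4903, 0.3325, 0.2344]
eef_rot: [-1.532, -0.501, -0.182]
wrist_force: [0.4, -0.1, -0.9]
opening: 0.766
('grasp rel (u,v,n) mm', array([-0.6, -1.4, 87.8]), 'tilt', np.float64(0.15), 'zang vs v deg', np.float64(4.87))
[-0.64  0.41 -0.22  2.04  0.84  0.5   0.24]
10.05 [-0.64  0.41 -0.22  2.04  0.84  0.5   0.24]
hub_grip [0.5272 0.3382 0.1498] 0.8
lock_grip [0.5485 0.223  0.1364] 0.95
```

View pics/w7.png

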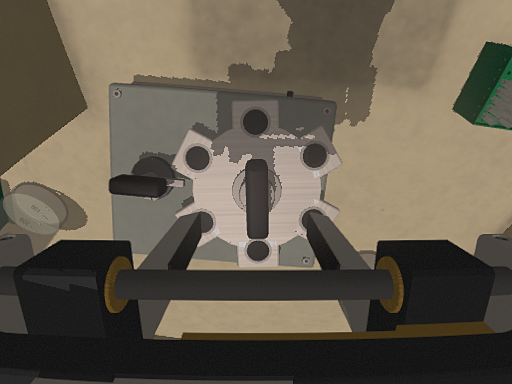

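```bash
python3 -m jog '[[[0,2,0.1],[0,0,0]],[[0,2,0.04],[0,0,0]],[[0,2,0],[0,0,0]],[[0,1.3,0],[0,0,0]],[[0,0.98,0],[0,0,0]],[[0,0,0],[0,0,0]]]'
python3 - <<'E'
from d import *
print(rel(C=H));s=robot.sense();print(s['joint_positions'].round(2),s['wrist_force'].round(1))
E
python3 look.py w8
```

```text
clock: 10.7
position: [0.5249, 0.3373, 0.1581]
eef_rot: [-1.533, -0.499, -0.182]
wrist_force: [0.0, 0.1, -0.1]
opening: 0.765
('grasp rel (u,v,n) mm', array([-1.2, -0.9,  3.9]), 'tilt', np.float64(0.25), 'zang vs v deg', np.float64(4.8))
[-0.71  0.57 -0.07  2.04  1.04  0.35  0.05] [ 0.   0.1 -0.1]
10.7 [-0.71  0.57 -0.07  2.04  1.04  0.35  0.05]
```

View pics/w8.png

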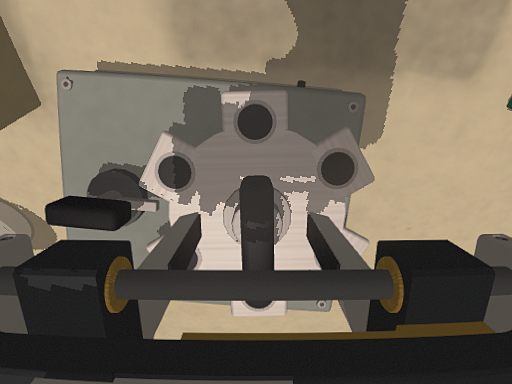

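```bash
python3 -m jog '[[[0.1,-0.1,0.1],[0,0,0]],[[0,0,0],[0,0,0]],[[0,0,0],[0,0,0]],[[0,0,0],[0,0,0]],[[0,0,0],[0,0,0]],[[0,0,0],[0,0,0]],[[0,0,0],[0,0,0]],[[0,0,0],[0,0,0]]]' 255 40
python3 - <<'E'
from d import *
print(rel(C=H));s=robot.sense();print(s['joint_positions'].round(2),s['wrist_force'].round(1),s['ft_torque'])
E
```

```text
clock: 11.42
position: [0.5252, 0.3393, 0.1617]
eef_rot: [-1.53, -0.499, -0.185]
wrist_force: [0.5, -0.3, -0.7]
opening: 0.235
('grasp rel (u,v,n) mm', array([0.8, 1.1, 6.9]), 'tilt', np.float64(0.06), 'zang vs v deg', np.float64(4.7))
[-0.71  0.56 -0.08  2.04  1.03  0.35  0.06] [ 0.5 -0.3 -0.7] [0.02379743 0.40918115 0.00673197]
```

```bash
python3 -m jog '[[[0,0,0],[0,4,0]],[[0,0,0],[0,7,0]],[[0,0,0],[0,7,0]],[[0,-0.02,0],[0,7,0]],[[0,-0.02,0],[0,7,0]],[[0,-0.02,0],[0,7,0]],[[0,0,0],[0,0,0]]]'
python3 - <<'E'
from d import *
print(rel(C=H));s=robot.sense();print(s['joint_positions'].round(2),s['wrist_force'].round(1),s['ft_torque'],s['ft_torque']@n)
E
python3 look.py w9
```

```text
clock: 12.0
position: [0.5247, 0.3392, 0.1623]
eef_rot: [-1.361, 0.046, -0.678]
wrist_force: [-2.9, -1.8, 2.9]
opening: 0.208
('grasp rel (u,v,n) mm', array([0.6, 1.1, 7.7]), 'tilt', np.float64(0.08), 'zang vs v deg', np.float64(-34.46))
[-0.81  0.56  0.07  2.04  0.88  0.28 -0.48] [-2.9 -1.8  2.9] [-0.23328704  0.50069378 -0.11053102] -0.028141874623738742
12.0 [-0.81  0.56  0.07  2.04  0.88  0.28 -0.48]
```

View pics/w9.png

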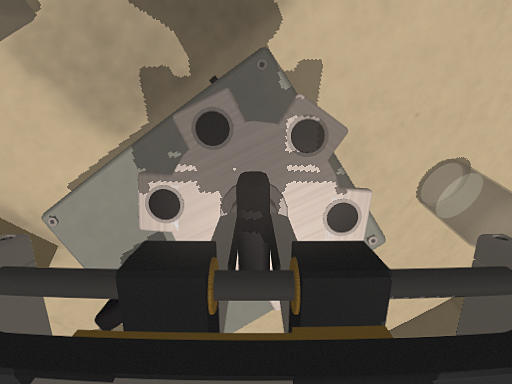

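```bash
cat > rot.py <<'E'
from d import *
import sys,json
def rotor(npz,pts,out=.022,center=.045,w=None):
    p=dict(np.load(npz));T=p.pop('T')
    for a in pts:
        o_,d=ray(p,a,T);c=o+[0,0,q[3]]+out*n+center*v;t=((c-o_)@n)/(d@n);X=o_+t*d-c
        a=np.arctan2(X@v,X@u);print(np.round(np.hypot(X@u,X@v)*1e3,1),np.round(np.degrees(a),1),'mod60',np.round((np.degrees(a)+30)%60-30,1))
E
python3 - <<'E'
from rot import *
print('w8');rotor('w8.npz',[(255,122),(174,171),(339,168)])
print('w9');rotor('w9.npz',[(212,128),(308,135),(165,204),(343,217)])
p=cams.camera('side');cv2.imwrite('pics/side2.png',p['color'][:,:,::-1]);im=p['color'][105:235,190:320,::-1];cv2.imwrite('pics/zside2.png',cv2.resize(im,None,fx=4.5,fy=4.5,interpolation=cv2.INTER_CUBIC))
E
```

```text
w8
70.5 -174.4 mod60 5.6
70.5 -115.2 mod60 4.8
71.8 126.3 mod60 6.3
w9
70.9 170.9 mod60 -9.1
71.1 111.7 mod60 -8.3
69.4 -129.9 mod60 -9.9
70.2 52.2 mod60 -7.8
```

View pics/zside2.png

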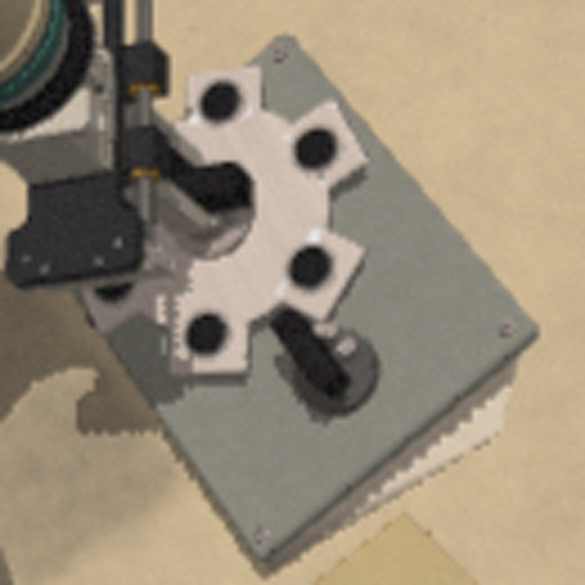

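```bash
python3 -m jog '[[[0,-0.02,0],[0,7,0]],[[0,-0.02,0],[0,7,0]],[[0,-0.03,0],[0,7,0]],[[0,-0.02,0],[0,7,0]],[[0,-0.02,0],[0,7,0]],[[0,-0.03,0],[0,7,0]],[[0,-0.02,0],[0,7,0]],[[0,-0.02,0],[0,7,0]],[[0,-0.03,0],[0,7,0]],[[0,-0.02,0],[0,7,0]],[[0,0,0],[0,0,0]]]'
python3 - <<'E'
from d import *
print(rel(C=H));s=robot.sense();print(s['joint_positions'].round(2),s['wrist_force'].round(1),s['ft_torque']@n)
E
```

```text
clock: 13.02
position: [0.5232, 0.3388, 0.1641]
eef_rot: [-0.771, 1.01, -1.414]
wrist_force: [-4.2, -2.9, 4.8]
opening: 0.211
('grasp rel (u,v,n) mm', array([-0. ,  0.8, 10. ]), 'tilt', np.float64(0.13), 'zang vs v deg', np.float64(-104.39))
[-0.89  0.56  0.19  2.04  0.69  0.24 -1.53] [-4.2 -2.9  4.8] 0.0401875280467973
```

```bash
python3 -m jog '[[[0,-0.05,0],[0,7,0]],[[0,-0.03,0],[0,7,0]],[[0,-0.03,0],[0,7,0]],[[0,-0.02,0],[0,7,0]],[[0,-0.03,0],[0,7,0]],[[0,-0.03,0],[0,7,0]],[[0,-0.02,0],[0,7,0]],[[0,0,0],[0,0,0]]]'
python3 - <<'E'
from d import *
print(rel(C=H));s=robot.sense();print(s['joint_positions'].round(2),s['wrist_force'].round(1),s['ft_torque']@n)
E
```

```text
clock: 13.68
position: [0.5221, 0.339, 0.1654]
eef_rot: [-0.13, 1.643, -1.78]
wrist_force: [-4.1, -1.5, 0.5]
opening: 0.209
('grasp rel (u,v,n) mm', array([-0.4,  1.2, 11.7]), 'tilt', np.float64(0.15), 'zang vs v deg', np.float64(-153.28))
[-0.91  0.56  0.21  2.05  0.65  0.24 -2.34] [-4.1 -1.5  0.5] 0.07183349100384731
```

```bash
python3 -m jog '[[[0,-0.02,0],[0,7,0]],[[0,-0.02,0],[0,7,0]],[[0,0,0],[0,0,0]],[[0,0,0],[0,0,0]]]'
python3 - <<'E'
from d import *
print(rel(C=H));s=robot.sense();print(s['joint_positions'].round(2),s['wrist_force'].round(1),s['ft_torque']@n)
E
python3 -m jog '[[[0,0,0],[0,0,0]],[[0,0,0],[0,0,0]],[[0,0,0],[0,0,0]],[[0,0,0],[0,0,0]],[[0,-2,0],[0,0,0]],[[0,-2,0],[0,0,0]],[[0,-2,0],[0,0,0]],[[0,0,0],[0,0,0]]]' 60
python3 look.py w10
python3 - <<'E'
from d import *
print(rel(C=H))
E
```

```text
clock: 14.02
position: [0.5219, 0.3391, 0.1659]
eef_rot: [0.085, 1.807, -1.853]
wrist_force: [-5.9, -0.6, -0.1]
opening: 0.211
('grasp rel (u,v,n) mm', array([-0.4,  1.3, 12.1]), 'tilt', np.float64(0.13), 'zang vs v deg', np.float64(-166.89))
[-0.91  0.56  0.21  2.05  0.64  0.24 -2.57] [-5.9 -0.6 -0.1] -0.004866810449406366
clock: 14.68
position: [0.4982, 0.3373, 0.2242]
eef_rot: [0.096, 1.812, -1.848]
wrist_force: [-0.6, 0.8, 0.5]
opening: 0.736
14.6833 [-0.9   0.44  0.14  2.04  0.59  0.37 -2.53]
('grasp rel (u,v,n) mm', array([ 2.3,  2. , 73.7]), 'tilt', np.float64(0.17), 'zang vs v deg', np.float64(-167.31))
```

View pics/w10.png

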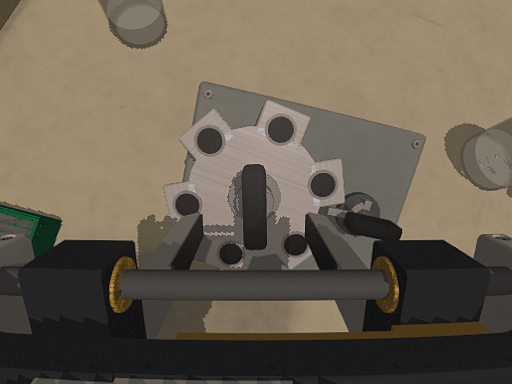

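```bash
python3 - <<'E'
from rot import *
rotor('w10.npz',[(209,140),(281,129),(323,185),(187,206),(295,244)])
print('wing');rotor('w10.npz',[(255,168),(255,248)],out=.062+.006+.012)
E
python3 -m jog '[[[0,0,0],[0,-7,0]],[[0,0,0],[0,-7,0]],[[0,0,0],[0,-7,0]],[[0,0,0],[0,-7,0]],[[0,0,0],[0,-7,0]],[[0,0,0],[0,-7,0]],[[0,0,0],[0,-7,0]],[[0,0,0],[0,-7,0]],[[0,0,0],[0,-7,0]],[[0,0,0],[0,-7,0]],[[0,0,0],[0,-7,0]],[[0,0,0],[0,-7,0]],[[0,0,0],[0,-7,0]]]'
python3 -m jog '[[[0,0,0],[0,-7,0]],[[0,0,0],[0,-7,0]],[[0,0,0],[0,-7,0]],[[0,0,0],[0,-7,0]],[[0,0,0],[0,-7,0]],[[0,0,0],[0,-7,0]],[[0,0,0],[0,-7,0]],[[0,0,0],[0,-7,0]],[[0,0,0],[0,-7,0]],[[0,0,0],[0,-7,0]],[[0,0,0],[0,-7,0]],[[0,0,0],[0,-7,0]],[[0,0,0],[0,-5,0]],[[0,0,0],[0,0,0]]]'
python3 look.py w11
python3 - <<'E'
from d import *
print(rel(C=H))
E
```

```text
70.1 51.9 mod60 -8.1
69.6 -8.8 mod60 -8.8
69.8 -69.4 mod60 -9.4
70.5 112.9 mod60 -7.1
69.4 -129.0 mod60 -9.0
wing
35.6 12.3 mod60 12.3
32.1 -166.7 mod60 13.3
clock: 15.82
position: [0.498, 0.3355, 0.2197]
eef_rot: [-1.057, 0.623, -1.139]
wrist_force: [-0.5, -0.0, -0.5]
opening: 0.766
clock: 16.98
position: [0.498, 0.3354, 0.2195]
eef_rot: [-1.551, -0.609, -0.075]
wrist_force: [-0.5, -0.2, -0.8]
opening: 0.761
16.9833 [-0.37  0.49 -0.6   2.03  1.09  0.64  0.16]
('grasp rel (u,v,n) mm', array([ 0.4,  0.7, 71.1]), 'tilt', np.float64(0.15), 'zang vs v deg', np.float64(12.57))
```

View pics/w11.png

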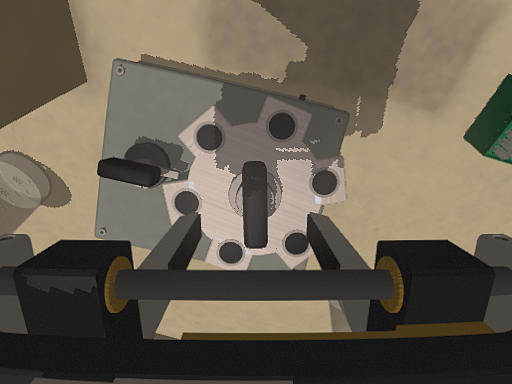

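```bash
python3 -m jog '[[[0,2,0],[0,0,0]],[[0,2,0],[0,0,0]],[[0,1.2,0],[0,0,0]],[[0,0.75,0],[0,0,0]],[[0,0,0],[0,0,0]]]'
python3 - <<'E'
from d import *
print(rel(C=H))
E
python3 -m jog '[[[0,0,0],[0,0,0]],[[0,0,0],[0,0,0]],[[0,0,0],[0,0,0]],[[0,0,0],[0,0,0]],[[0,0,0],[0,0,0]],[[0,0,0],[0,0,0]],[[0,0,0],[0,0,0]],[[0,0,0],[0,0,0]]]' 255 40
python3 - <<'E'
from d import *
print(rel(C=H));s=robot.sense();print(s['joint_positions'].round(2),s['wrist_force'].round(1),s['ft_torque']@n)
E
```

```text
clock: 17.45
position: [0.5227, 0.3382, 0.165]
eef_rot: [-1.551, -0.606, -0.077]
wrist_force: [-0.1, -0.9, 0.9]
opening: 0.762
('grasp rel (u,v,n) mm', array([-0.1,  0.3, 11. ]), 'tilt', np.float64(0.23), 'zang vs v deg', np.float64(12.61))
clock: 18.12
position: [0.5228, 0.339, 0.1671]
eef_rot: [-1.549, -0.61, -0.078]
wrist_force: [-0.3, -0.1, -0.7]
opening: 0.232
('grasp rel (u,v,n) mm', array([ 0.9,  1.1, 12.9]), 'tilt', np.float64(0.05), 'zang vs v deg', np.float64(12.69))
[-0.41  0.59 -0.52  2.03  1.25  0.58  0.02] [-0.3 -0.1 -0.7] -0.006109656116587405
```

```bash
python3 -m jog '[[[0,0,0],[0,0,0]],[[0,0,0],[0,0,0]],[[0,-0.02,0],[0,7,0]],[[0,-0.02,0],[0,7,0]],[[0,-0.02,0],[0,7,0]],[[0,-0.01,0],[0,2.5,0]],[[0,0,0],[0,0,0]],[[0,0,0],[0,0,0]]]'
python3 - <<'E'
from d import *
print(rel(C=H));s=robot.sense();print(s['opening'],s['wrist_force'].round(1),s['ft_torque']@n)
E
```

```text
clock: 18.78
position: [0.5223, 0.3392, 0.1677]
eef_rot: [-1.477, -0.285, -0.385]
wrist_force: [-2.3, 0.2, 2.5]
opening: 0.204
('grasp rel (u,v,n) mm', array([ 0.8,  1.3, 13.6]), 'tilt', np.float64(0.04), 'zang vs v deg', np.float64(-10.71))
0.20446153851126342 [-2.3  0.2  2.5] 0.031806378558613936
```

```bash
python3 -m jog '[[[0,0,0],[0,0,0]],[[0,0,0],[0,0,0]],[[0,0,0],[0,0,0]],[[0,0,0],[0,0,0]],[[0,-2,0],[0,0,0]],[[0,-2,0],[0,0,0]],[[0,-2,0],[0,0,0]],[[0,-2,0],[0,0,0]],[[0,0,0],[0,0,0]]]' 60
python3 look.py w12 hub_grip lock_grip
python3 - <<'E'
from d import *
print(rel(C=H))
E
```

```text
clock: 19.53
position: [0.4886, 0.3366, 0.2434]
eef_rot: [-1.473, -0.287, -0.387]
wrist_force: [-0.4, 0.2, 0.7]
opening: 0.76
19.5333 [-0.4   0.44 -0.57  2.03  1.    0.65 -0.18]
hub_grip [0.5258 0.341  0.1553] 0.92
lock_grip [0.5484 0.2253 0.1358] 0.7
('grasp rel (u,v,n) mm', array([ 0.9,  0.6, 93. ]), 'tilt', np.float64(0.1), 'zang vs v deg', np.float64(-10.82))
```

View pics/w12.png

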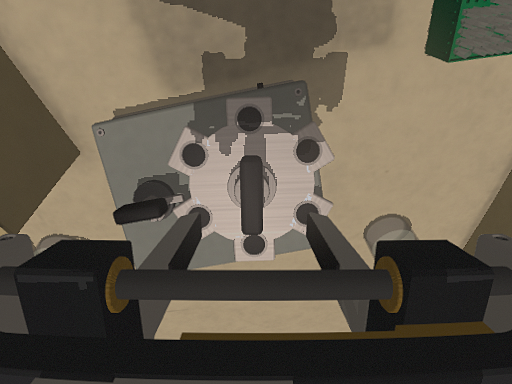

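```bash
python3 - <<'E'
from rot import *
rotor('w12.npz',[(249,118),(194,154),(308,150),(201,216),(304,213),(254,244)])
print('wing');rotor('w12.npz',[(251,158),(251,233)],out=.080)
print('w7');rotor('w7.npz',[(255,121),(198,158),(315,155),(204,221),(311,220),(258,250)])
print('wing');rotor('w7.npz',[(257,162),(258,235)],out=.074)
E
python3 -m jog '[[[-1,-3,0],[0,0,0]],[[-2,-3,2],[0,0,0]],[[-2,-2,3],[0,0,0]],[[-2,-1,4],[0,0,0]],[[-2,0,4],[0,0,0]],[[-2,0,4],[0,0,0]],[[-2,0,4],[0,0,0]],[[0,0,4],[0,0,0]],[[0,0,4],[0,0,0]],[[0,0,0],[0,0,0]]]'
python3 - <<'E'
from h import *
for k,(x,y,w,h_) in(('top',(155,140,135,110)),('side',(190,105,130,130))):
    p=cams.camera(k);np.savez(k+'3.npz',T=np.eye(4),**p);cv2.imwrite(f'pics/{k}3.png',p['color'][:,:,::-1])
    im=p['color'][y:y+h_,x:x+w,::-1];cv2.imwrite(f'pics/z{k}3.png',cv2.resize(im,None,fx=4.5,fy=4.5,interpolation=cv2.INTER_CUBIC))
    for l in('lock_grip','hub_grip','beaker','timer'):
        print(k,l,[(np.round(d['point'],4),round(d['score'],2)) for d in spotter.landmark_of(p,l)][:1])
E
```

```text
71.4 171.1 mod60 -8.9
69.9 -130.3 mod60 -10.3
71.2 112.0 mod60 -8.0
66.2 -69.2 mod60 -9.2
66.3 51.1 mod60 -8.9
68.5 -8.5 mod60 -8.5
wing
37.2 169.2 mod60 -10.8
31.2 -11.1 mod60 -11.1
w7
71.5 -174.1 mod60 5.9
69.2 -114.9 mod60 5.1
71.2 126.6 mod60 6.6
66.2 -54.0 mod60 6.0
68.3 65.9 mod60 5.9
68.4 6.7 mod60 6.7
wing
37.0 -175.7 mod60 4.3
29.1 7.7 mod60 7.7
clock: 20.52
position: [0.3512, 0.624, 0.2883]
eef_rot: [-1.474, -0.283, -0.381]
wrist_force: [-0.7, -1.0, 0.2]
opening: 0.765
top lock_grip [(array([0.5508, 0.2269, 0.1391]), 0.64)]
top hub_grip [(array([0.5283, 0.3385, 0.157 ]), 0.77)]
top beaker [(array([ 0.75  , -0.0082,  0.0017]), 0.57)]
top timer [(array([ 0.3467,  0.2327, -0.0017]), 0.56)]
side lock_grip [(array([0.5476, 0.2258, 0.1384]), 0.54)]
side hub_grip [(array([0.5288, 0.3426, 0.1536]), 0.92)]
side beaker [(array([ 0.751 , -0.0061,  0.0031]), 0.58)]
side timer []
```

View pics/ztop3.png

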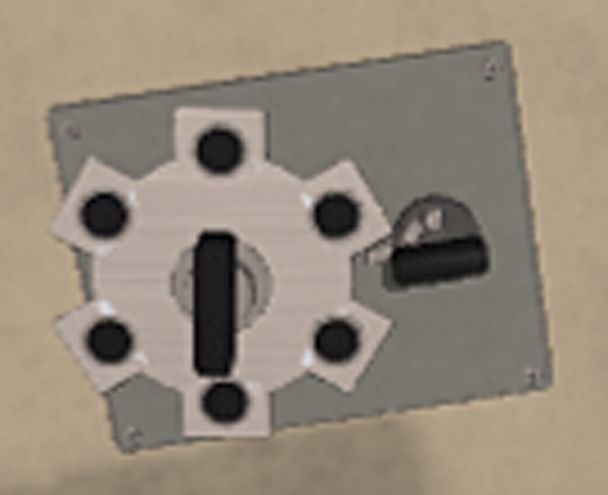

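View pics/zside3.png

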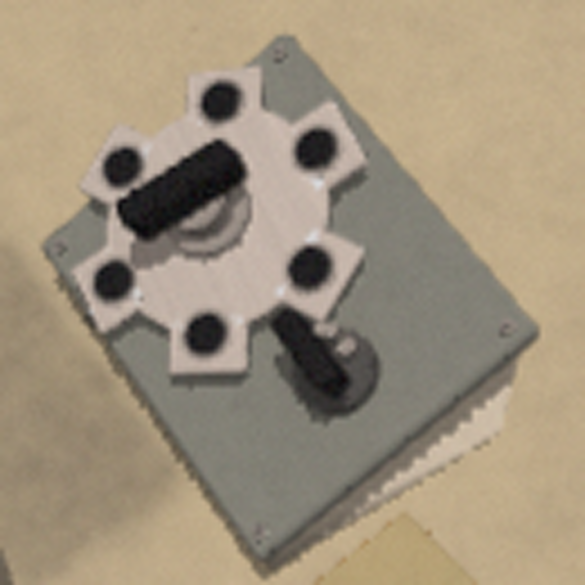

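```bash
python3 - <<'E'
import cv2,numpy as np
for k,(x,y,w,h) in(('top',(235,270,35,25)),('top',(320,105,36,44)),('side',(170,210,32,42)),('side',(345,215,45,55))):
    a=cv2.imread(f'pics/{k}0.png')[y:y+h,x:x+w].astype(int);b=cv2.imread(f'pics/{k}3.png')[y:y+h,x:x+w].astype(int)
    print(k,(abs(a-b).max(2)>30).sum(),w*h)
E
python3 -c "
from bench import workorder,robot
print(robot.sense()['clock']);print(workorder.finish_job())"
```

```text
top 0 875
top 0 1584
side 0 1344
side 0 2475
21.0167
the job is handed in; nothing more can be done
None
```

The rotor is locked, the hub nut is slackened by half a turn, and I handed the job in at about 21 s.

**What I did:** I pulled the lock knob out about 13 mm, turned it a quarter turn anticlockwise and eased it home into the gap before letting go. Then I turned the hub nut clockwise in two grips, because the last wrist joint came close to its range limit partway through.

**Last checks:**
- **Lock:** the knob sits about 10–11 mm below its parked height, so it is fully home within measuring error. The side and top pictures show its finger in the gap between two lobes. The rotor took up its play, from +6° to −9°, and then held while the nut turned.
- **Nut:** it turned about 181° relative to the rotor, give or take about 2°. It also rose by roughly 4–6 mm, where half a turn should give 6 mm.
- **Beaker and timer:** nothing changed around either of them between the first and last top and side pictures. In the last side picture the network did not find the timer, though the picture itself is unchanged there.
- **Robot:** the arm was well clear of everything at hand-in. The wrist forces I read stayed at about 11 N or less.

**Disagreements:**
- **Camera offset:** the top and wrist cameras disagreed by about 3–4 mm along the slope, so I used a joint fit of screws and bores from all three views.
- **Torque reading:** the torque about the nut's axis stayed below the expected 0.13 N m. I judged the turn from the pictures and wrist angle instead.

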